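# Scoop ball knobs from a lidded parts bin into the sample tin

## Robot

A 6-joint arm with a two-finger parallel gripper is mounted at the origin on a cart in front of the work surface, level with it; the furniture and walls round the work are solid. World frame = base frame: x ahead of the robot, y to its left, z up, the work surface at z = 0. Lengths are in m, angles in rad, forces in N, time in s.
With the tool pointing down it reaches from about 0.275 to 0.75 m from the base axis. Payload 10.2 kg.
Tool frame: the origin (TCP) lies at the very end of the fingers, on their centre line; the grasp point (between the pads) lies 19 mm behind it; z points along the fingers, y is the line along which they close (so a half turn about z gives the same grasp; the last joint's range is limited). The gripper opens to 88 mm and grips with 3 to 60 N. Pads are 18 mm wide; open, the fingers measure 123 mm over their backs; the gripper's body (75 mm by 187 mm) begins 45 mm behind the grasp point.
Start: joints at [-1.572, 0.313, 1.498, -0, 1.331, -0.223], TCP at [0.115, -0.512, 0.239] pointing down, gripper open.
Joint ranges: [-2.94, 2.94], [-0.97, 2.17], [0.19, 2.56], [-1.23, 4.37], [0.02, 3.11], [-2.88, 2.88]. Speed limits (rad/s): [2.39, 2.39, 3.01, 3.14, 3.14, 3.14].

## Interface

Orientations are given as a unit quaternion [w, x, y, z].
In Python, from rig import read_state, snapshot, get_calibration, hand_in gives the robot as it stands.
- The arm moves only by the tool arm_command, never from a script. Its argument "moves" is a list that holds one entry, the list of rows, each a list of 6 numbers: the shift along the world's x, y, z in m, then the turn, a rotation vector about the world's x, y, z in rad. A call has 1 to 20 rows; each row is the pose to reach, as a shift and turn from the pose commanded when the call began; what a row does not reach only later rows make up. A row lasts 1/10 s, in which the tool goes at most 50 mm and 8.59 degrees, less where a joint would pass 70% of its speed; a pose out of reach is approached as far as the arm can. A call with a gripper value outside its range is refused whole. "claw" is the opening, from -1 (shut) to 1 (fully open), set as the call begins (left out, the last holds). The fingers move at their own pace and stop on an object; "force" is the grip in N (left out, the last holds). Time passes only in rows, so rows that repeat a pose let the fingers close. It gives the time, the measured TCP pose, the force, the opening and the grip force at its end, in the units of the state.
- read_state(): the state, without advancing time (a new reading comes with each control period).
- snapshot(name): name is "scene" or "top" or "wrist"; returns (picture, depth): 420x560x3 uint8, red, green, blue; 420x560 float32, m along the optical axis (not along the pixel's ray), 0 where there is no reading.
- get_calibration(name): a dict with "mtx" (3x3 intrinsics, pixels), "rvec" (rotation vector, rad) and "tvec" (3), from world to camera coordinates, as OpenCV has them. Camera axes: x right, y down, z forward; pixel columns grow to the right and rows downward; lengths in m; the calibration is good to about 2 mm. The wrist camera is an equidistant fisheye: a pixel r from the principal point sees the ray r / f radians off the axis. A picture is of the moment at which its call begins: read the wrist's pose just before it. get_calibration takes no time and is no camera call; for the wrist camera it gives the pose at the moment of the call.
- hand_in(): hands the job in; it is judged then, once.
The state is a dict: "t": time; "joint_pos": joint angles; "qvel": joint speeds; "effort": joint torques, N m; "position": TCP position; "tool_rot": TCP orientation; "wrist_force": force on the tool from outside, world axes, zero at the start; "torque": the same for the moment, N m; "opening": finger opening in m; "gripper_force": force on a finger pad.
Only numpy, scipy, OpenCV 4.12 (cv2) and the standard library are available. Lean on these libraries where they do the work, as an engineer would, in place of code of your own. Each camera call takes 0.05 s, during which the arm holds its last target. There are 200 camera calls.

## Task

Lift the lid off the parts bin by its knob and lay it flat, knob up, on the free table; then scoop up ball knobs from the bin with the hand scoop and tip at least three of the four into the sample tin. Finally lay the scoop down flat on the table. Touch the balls only with the scoop, leave any that are not in the tin inside the bin, and do not push the tin or the other objects about or tip them over.

Things in the scene. Friction and masses are not known exactly. Their poses are not given: they have to be found in the camera images.
- bin: grey sheet-metal parts bin, fixed to the table, an open trough 218 mm long (x) by 92 mm wide (y) by 50 mm high; inside 210 x 84 mm, walls and floor 4 mm thick; at the +x end the floor slopes up at 45 degrees from x = 75 mm to x = 105 mm. Origin: centre of the underside; x runs along the trough, roughly away from the robot. A label holder is on its -x end. The balls start at x > 0.
- lid: loose grey lid lying on the bin, plate 224 (x) x 100 (y) x 4 mm with a locating plug 202 x 76 x 6 mm under it. Origin: centre of the plug's underside (44 mm above the table while on the bin, 0 when the lid lies on the table); z up. 0.16 kg.
- lid_knob (a point): middle of the grip of the lid's round black knob, 25 mm in diameter from 21 to 40 mm above the lid's origin; this point is 30 mm above it
- scoop: aluminium hand scoop with black handle, lying flat on the table, 0.17 kg. Origin: centre of the blade's underside. Blade 74 x 74 mm, floor 2 mm, open at the nose (+x), back wall 34 mm high at x = -37 mm, sides 2 mm thick, 33 mm high at the back and 16 mm near the nose; the handle rises backward (-x).
- scoop_grip (a point): point on the handle's centre line at (-106, 0, 78) mm in the scoop frame. The handle is a straight bar 15 mm wide (y), 18 mm deep, rising at 40 degrees from (-46, 0, 28) to (-126, 0, 95) mm. Fingers close on its flat sides along the scoop's y; the tool may lean at any angle in the scoop's x-z plane.
- scoop_nose (a point): middle of the blade's front edge, underside, at (37, 0, 0) mm in the scoop frame
- ball_1: body of ball knob 1, which rolls; its origin is the centre of its foot, 16.5 mm from the ball's centre
- ball_2: body of ball knob 2, which rolls; its origin is the centre of its foot, 16.5 mm from the ball's centre
- ball_3: body of ball knob 3, which rolls; its origin is the centre of its foot, 16.5 mm from the ball's centre
- ball_4: body of ball knob 4, which rolls; its origin is the centre of its foot, 16.5 mm from the ball's centre
- ball_1_center (a point): centre of ball knob 1: black ball 30 mm in diameter with a small flat brass foot (16 mm wide, ball stands 31.5 mm high), 30 g; starts in the bin under the lid
- ball_2_center (a point): centre of ball knob 2: black ball 30 mm in diameter with a small flat brass foot (16 mm wide, ball stands 31.5 mm high), 30 g; starts in the bin under the lid
- ball_3_center (a point): centre of ball knob 3: black ball 30 mm in diameter with a small flat brass foot (16 mm wide, ball stands 31.5 mm high), 30 g; starts in the bin under the lid
- ball_4_center (a point): centre of ball knob 4: black ball 30 mm in diameter with a small flat brass foot (16 mm wide, ball stands 31.5 mm high), 30 g; starts in the bin under the lid
- tin: open shallow steel sample tray with rounded corners, loose, 134 (x) x 120 (y) x 27 mm, walls 2 mm, floor 2 mm. Origin: centre of the underside
- bottle: white capped bottle standing alone near the work, bystander, 62 mm in diameter, 100 mm high; origin under its centre
- hygrometer: white standing display unit on the right side, bystander, 47 (x) x 96 (y) x 90 mm high; origin under its centre
- weight: steel balance weight with a knob, the largest of its kind, bystander, 33 mm in diameter, 48 mm high; origin under its centre
- cup: small empty plastic cup, bystander, 49 mm in diameter, 38 mm high; origin under its centre
Things that resemble listed ones, but are neither listed nor needed, are in the scene too. Of the things that look like the scoop, the larger one is meant.

How it is judged:
On the way, in this order (a step that is already met when the one before it is completed fails the run):
1. the lid is held by the fingers, level and lifted clear of the bin (height (world z) of lid above 0.065 m and angle between lid's own z axis and vertical below 0.3 rad and contact force between the fingers and lid above 0.3 N), for 0.1 s.
2. the lid lies flat, knob up, on the table, released (height (world z) of lid below 0.01 m and angle between lid's own z axis and vertical below 0.12 rad and contact force between the fingers and lid below 0.1 N and linear speed of lid below 0.03 m/s), for 0.2 s.
3. at least one ball knob is carried on the scoop, with the scoop lifted clear above the bin (height (world z) of scoop above 0.06 m and ((x of ball_1_center in the frame of scoop between -0.045 and 0.045 m and y of ball_1_center in the frame of scoop between -0.036 and 0.036 m and z of ball_1_center in the frame of scoop between 0 and 0.06 m) or (x of ball_2_center in the frame of scoop between -0.045 and 0.045 m and y of ball_2_center in the frame of scoop between -0.036 and 0.036 m and z of ball_2_center in the frame of scoop between 0 and 0.06 m) or (x of ball_3_center in the frame of scoop between -0.045 and 0.045 m and y of ball_3_center in the frame of scoop between -0.036 and 0.036 m and z of ball_3_center in the frame of scoop between 0 and 0.06 m) or (x of ball_4_center in the frame of scoop between -0.045 and 0.045 m and y of ball_4_center in the frame of scoop between -0.036 and 0.036 m and z of ball_4_center in the frame of scoop between 0 and 0.06 m))), for 0.2 s.
At the end, for the whole second after the job is handed in: At least three of the four ball knobs lie at rest in the tin and any other lies in the bin; the lid lies flat on the table, knob up, and the scoop lies flat on the table (each within about 7 degrees of level and 10 mm of the table), both released and at rest; the tin stands flat (all of step 2 and (((x of ball_1_center in the frame of tin between -0.062 and 0.062 m and y of ball_1_center in the frame of tin between -0.056 and 0.056 m and z of ball_1_center in the frame of tin between 0 and 0.05 m) and (x of ball_2_center in the frame of tin between -0.062 and 0.062 m and y of ball_2_center in the frame of tin between -0.056 and 0.056 m and z of ball_2_center in the frame of tin between 0 and 0.05 m) and (x of ball_3_center in the frame of tin between -0.062 and 0.062 m and y of ball_3_center in the frame of tin between -0.056 and 0.056 m and z of ball_3_center in the frame of tin between 0 and 0.05 m)) or ((x of ball_1_center in the frame of tin between -0.062 and 0.062 m and y of ball_1_center in the frame of tin between -0.056 and 0.056 m and z of ball_1_center in the frame of tin between 0 and 0.05 m) and (x of ball_2_center in the frame of tin between -0.062 and 0.062 m and y of ball_2_center in the frame of tin between -0.056 and 0.056 m and z of ball_2_center in the frame of tin between 0 and 0.05 m) and (x of ball_4_center in the frame of tin between -0.062 and 0.062 m and y of ball_4_center in the frame of tin between -0.056 and 0.056 m and z of ball_4_center in the frame of tin between 0 and 0.05 m)) or ((x of ball_1_center in the frame of tin between -0.062 and 0.062 m and y of ball_1_center in the frame of tin between -0.056 and 0.056 m and z of ball_1_center in the frame of tin between 0 and 0.05 m) and (x of ball_3_center in the frame of tin between -0.062 and 0.062 m and y of ball_3_center in the frame of tin between -0.056 and 0.056 m and z of ball_3_center in the frame of tin between 0 and 0.05 m) and (x of ball_4_center in the frame of tin between -0.062 and 0.062 m and y of ball_4_center in the frame of tin between -0.056 and 0.056 m and z of ball_4_center in the frame of tin between 0 and 0.05 m)) or ((x of ball_2_center in the frame of tin between -0.062 and 0.062 m and y of ball_2_center in the frame of tin between -0.056 and 0.056 m and z of ball_2_center in the frame of tin between 0 and 0.05 m) and (x of ball_3_center in the frame of tin between -0.062 and 0.062 m and y of ball_3_center in the frame of tin between -0.056 and 0.056 m and z of ball_3_center in the frame of tin between 0 and 0.05 m) and (x of ball_4_center in the frame of tin between -0.062 and 0.062 m and y of ball_4_center in the frame of tin between -0.056 and 0.056 m and z of ball_4_center in the frame of tin between 0 and 0.05 m))) and ((x of ball_1_center in the frame of tin between -0.062 and 0.062 m and y of ball_1_center in the frame of tin between -0.056 and 0.056 m and z of ball_1_center in the frame of tin between 0 and 0.05 m) or (x of ball_1_center in the frame of bin between -0.105 and 0.105 m and y of ball_1_center in the frame of bin between -0.042 and 0.042 m and z of ball_1_center in the frame of bin between 0 and 0.06 m)) and ((x of ball_2_center in the frame of tin between -0.062 and 0.062 m and y of ball_2_center in the frame of tin between -0.056 and 0.056 m and z of ball_2_center in the frame of tin between 0 and 0.05 m) or (x of ball_2_center in the frame of bin between -0.105 and 0.105 m and y of ball_2_center in the frame of bin between -0.042 and 0.042 m and z of ball_2_center in the frame of bin between 0 and 0.06 m)) and ((x of ball_3_center in the frame of tin between -0.062 and 0.062 m and y of ball_3_center in the frame of tin between -0.056 and 0.056 m and z of ball_3_center in the frame of tin between 0 and 0.05 m) or (x of ball_3_center in the frame of bin between -0.105 and 0.105 m and y of ball_3_center in the frame of bin between -0.042 and 0.042 m and z of ball_3_center in the frame of bin between 0 and 0.06 m)) and ((x of ball_4_center in the frame of tin between -0.062 and 0.062 m and y of ball_4_center in the frame of tin between -0.056 and 0.056 m and z of ball_4_center in the frame of tin between 0 and 0.05 m) or (x of ball_4_center in the frame of bin between -0.105 and 0.105 m and y of ball_4_center in the frame of bin between -0.042 and 0.042 m and z of ball_4_center in the frame of bin between 0 and 0.06 m)) and linear speed of each of ball_1, ball_2, ball_3, ball_4, scoop below 0.03 m/s and height (world z) of each of scoop, tin below 0.01 m and angle between scoop's own z axis and vertical below 0.12 rad and angle between tin's own z axis and vertical below 0.08 rad); the robot touches nothing.
It fails at once if a ball knob is touched by the gripper (contact force between any of the fingers, the arm and ball_1 above 0.3 N or contact force between any of the fingers, the arm and ball_2 above 0.3 N or contact force between any of the fingers, the arm and ball_3 above 0.3 N or contact force between any of the fingers, the arm and ball_4 above 0.3 N).
It fails at once if the tin is pushed more than 40 mm (distance of tin from where it was at the start of the episode above 0.04 m).
It fails at once if a bystander object is pushed more than 30 mm or tipped over (distance of any of bottle, hygrometer, weight, cup from where it was at the start of the episode above 0.03 m or angle between any of bottle, hygrometer, weight, cup's own z axis and vertical above 0.4 rad).
It also fails if it takes over 72 s, if anything falls off the work surface, if the arm or the gripper's body presses on something with over 40 N, if the wrist force passes 120 N, or if a joint passes its speed limit or range.

## Working session

There is one attempt and no reset: what is moved stays moved. The work goes in short steps, Python scripts to look and compute and a tool call to move; the robot and the scene stay as the last step left them, time stands still between calls to the robot, and variables do not carry over. Pictures are saved under pics/ and viewed, at most 10 in all, crops included, and the job is handed in when it is done.

Besides the shell and the picture viewer there is one more tool, called after "Request:" as name(argument=value, ...) on one line, values as JSON. arm_command: Moves the arm, as the interface text tells. Its arguments: {"type":"object","properties":{"moves":{"type":"array"},"claw":{"type":"number"},"force":{"type":"number"}},"required":["moves"]}

```bash
mkdir -p pics; ls; python3 - <<'E'
from rig import *
import cv2,numpy as np
for n in ("scene","top"):
    p,d=snapshot(n); cv2.imwrite(f"pics/{n}0.png",p[:,:,::-1]); np.save(f"{n}0.npy",d)
    c=get_calibration(n); R=cv2.Rodrigues(c["rvec"])[0]; print(n,c["mtx"].round(1).tolist(),(-R.T@c["tvec"].reshape(3)).round(3),R.round(2).tolist())
print(read_state())
E
```

```text
pics
scene [[403.7, 0.0, 280.8], [0.0, 403.7, 206.2], [0.0, 0.0, 1.0]] [0.103 0.937 0.789] [[-0.92, -0.4, -0.01], [-0.2, 0.48, -0.86], [0.35, -0.78, -0.52]]
top [[444.5, 0.0, 275.8], [0.0, 444.5, 209.8], [0.0, 0.0, 1.0]] [-0.021 -0.159  1.706] [[0.04, -1.0, 0.0], [-0.94, -0.04, -0.34], [0.34, 0.01, -0.94]]
{'t': 0.1, 'joint_pos': array([-1.57241164e+00,  3.13381655e-01,  1.49835711e+00, -1.03796334e-05,
        1.33095486e+00, -2.23401703e-01]), 'qvel': array([-0.00065593, -0.00104131, -0.00303639,  0.00078057, -0.00079319,
       -0.00069055]), 'effort': array([ 2.30312195e-03, -4.02811217e+01, -2.52643472e+01,  6.94931787e-02,
        3.42021743e-02, -4.67012421e-05]), 'position': array([ 0.11547072, -0.51192874,  0.23822613]), 'tool_rot': array([-5.47571987e-04,  9.93857361e-01,  1.10667262e-01,  5.67951198e-05]), 'wrist_force': array([-0.02685407,  0.82893561,  0.22076942]), 'torque': array([-0.01214403, -0.01343968,  0.00582812]), 'gripper_force': 0.0, 'opening': 0.08798216808348455}
```

View pics/top0.png

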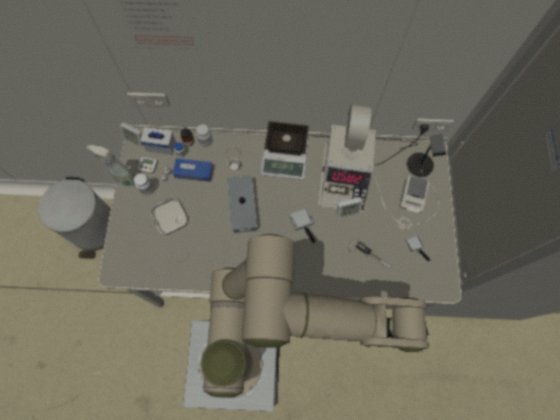

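View pics/scene0.png

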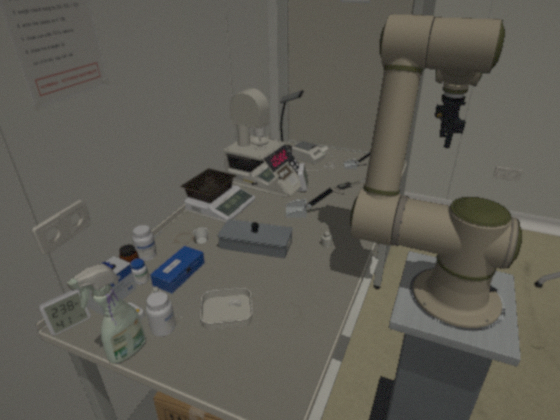

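The top view shows the bin and lid at (242,203), the tin at (170,217), the large scoop at (303,220) with its handle towards (313,240), and a small look-alike scoop at (415,243). The scene view shows the weight in front of the bin at (327,238) and the cup at (201,236). I'll build a metric map next.

```bash
cat > h.py <<'E'
from rig import *
import cv2,numpy as np
from scipy.spatial.transform import Rotation as Ro
def cloud(n,p,d,c=None):
    c=c or get_calibration(n); R=cv2.Rodrigues(np.array(c["rvec"]))[0]; K=np.array(c["mtx"])
    v,u=np.nonzero(d>0); z=d[v,u]
    a=(u-K[0,2])/K[0,0]; b=(v-K[1,2])/K[1,1]
    if n=="wrist":
        r=np.hypot(a,b)+1e-9; s=np.tan(r)/r; k=r<1.2; a,b,z,u,v=(a*s)[k],(b*s)[k],z[k],u[k],v[k]
    P=np.c_[a*z,b*z,z]; return (P-np.array(c["tvec"]).reshape(3))@R, p[v,u]
def ortho(P,C,x0,x1,y0,y1,s,zmax=0.3):  # row0 = x1, col0 = y1 (left)
    H=int((x1-x0)/s);W=int((y1-y0)/s); im=np.zeros((H,W,3),np.uint8); hm=np.full((H,W),np.nan,np.float32)
    i=((x1-P[:,0])/s).astype(int); j=((y1-P[:,1])/s).astype(int)
    k=(i>=0)&(i<H)&(j>=0)&(j<W)&(P[:,2]<zmax); o=np.argsort(P[k,2])
    im[i[k][o],j[k][o]]=C[k][o]; hm[i[k][o],j[k][o]]=P[k,2][o]; return im,hm
E
python3 - <<'E'
from h import *
out=[]
for n in ("scene","top"):
    p=cv2.imread(f"pics/{n}0.png"); d=np.load(f"{n}0.npy"); out.append(cloud(n,p,d))
P=np.vstack([o[0] for o in out]);C=np.vstack([o[1] for o in out])
for (Q,c),nm in zip(out,"st"):
    k=(abs(Q[:,2])<.02)&(Q[:,0]>.25)&(Q[:,0]<.7)&(abs(Q[:,1])<.5); print(nm,np.median(Q[k,2]))
ims=[]
for Q,c in out:
    im,hm=ortho(Q,c,.15,.85,-.75,.65,.00175*2)
    ims.append(cv2.resize(im,(800,300 if 0 else 400),interpolation=cv2.INTER_NEAREST)[:300] if 0 else im)
im=np.vstack([cv2.resize(cv2.dilate(i,np.ones((2,2))),(600,300),interpolation=cv2.INTER_NEAREST) for i in ims])
for k in range(-7,7):
    x=int((.65-k*.1)/1.4*600); cv2.line(im,(x,0),(x,599),(0,255,255) if k==0 else (0,90,90),1)
for h in (0,300):
    for k in range(2,9):
        y=h+int((.85-k*.1)/.7*300); cv2.line(im,(0,y),(599,y),(0,90,90),1); cv2.putText(im,f".{k}",(0,y),0,.4,(0,255,0))
cv2.imwrite("pics/map.png",im)
E
```

```text
s 0.0010723188544957693
t 0.0007477800505896456
```

View pics/map.png

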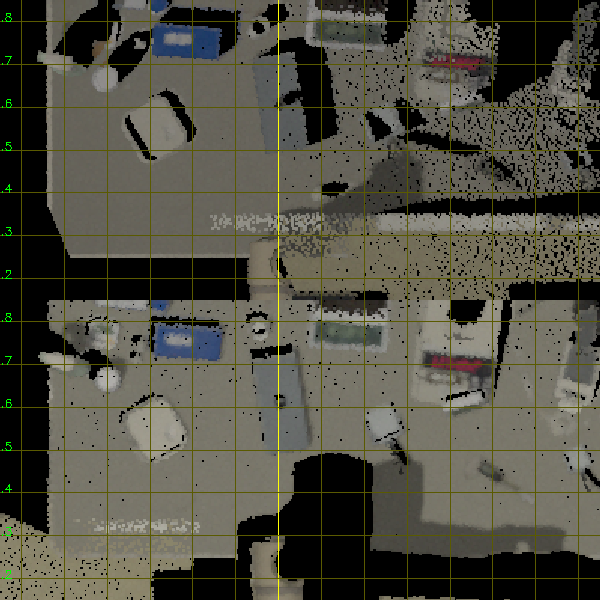

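The map shows the bin centre near (0.62, 0.0), the tin near (0.55, 0.29), and the scoop blade near (0.56, -0.245) with its handle pointing back and to the right. The table at front left is free, around x 0.3–0.45 and y 0.1–0.5. I'll move over the bin and look with the wrist camera.

Request:
arm_command(moves=[[[0.15, 0.15, 0.06, 0, 0, -0.1], [0.3, 0.35, 0.06, 0, 0, -0.2], [0.445, 0.512, 0.06, 0, 0, -0.22], [0.445, 0.512, 0.06, 0, 0, -0.22], [0.445, 0.512, 0.06, 0, 0, -0.22], [0.445, 0.512, 0.06, 0, 0, -0.22], [0.445, 0.512, 0.06, 0, 0, -0.22], [0.445, 0.512, 0.06, 0, 0, -0.22], [0.445, 0.512, 0.06, 0, 0, -0.22], [0.445, 0.512, 0.06, 0, 0, -0.22], [0.445, 0.512, 0.06, 0, 0, -0.22], [0.445, 0.512, 0.06, 0, 0, -0.22], [0.445, 0.512, 0.06, 0, 0, -0.22], [0.445, 0.512, 0.06, 0, 0, -0.22], [0.445, 0.512, 0.06, 0, 0, -0.22], [0.445, 0.512, 0.06, 0, 0, -0.22], [0.445, 0.512, 0.06, 0, 0, -0.22], [0.445, 0.512, 0.06, 0, 0, -0.22]]], claw=1)

```text
t: 1.9
position: [0.56, -0.0011, 0.2989]
tool_rot: [0.0, 1.0, 0.0, 0.0]
wrist_force: [-0.5, -0.1, 0.6]
opening: 0.0886
gripper_force: 0.0
```

```bash
python3 - <<'E'
from h import *
s=read_state(); print(s["t"],s["position"],s["tool_rot"],s["joint_pos"])
c=get_calibration("wrist"); p,d=snapshot("wrist"); np.save("w1.npy",d)
q=p[:,:,::-1].copy(); cv2.imwrite("pics/w1.png",q)
P,C=cloud("wrist",q,d,c)
np.savez("w1c.npz",P=P,C=C)
k=(abs(P[:,2])<.02); print(np.median(P[k,2]))
im,hm=ortho(P,C,.2,.85,-.43,.43,.0015,.25)
im=cv2.dilate(im,np.ones((2,2)))
for k in range(-4,5): x=int((.43-k*.1)/.0015); cv2.line(im,(x,0),(x,600),(0,255,255) if k==0 else (0,110,110),1)
for k in range(2,9): y=int((.85-k*.1)/.0015); cv2.line(im,(0,y),(600,y),(0,110,110),1); cv2.putText(im,f".{k}",(0,y),0,.4,(0,255,0))
cv2.imwrite("pics/map2.png",im)
# lid top
L=P[(abs(P[:,2]-.054)<.006)&(P[:,0]>.48)&(P[:,0]<.78)&(abs(P[:,1])<.1)]
print(len(L),cv2.minAreaRect((L[:,:2]*1000).astype(np.float32)),np.median(L[:,2]))
N=P[(P[:,2]>.07)&(P[:,2]<.1)&(np.hypot(P[:,0]-.62,P[:,1])<.06)]; print(len(N),N.mean(0) if len(N) else 0,N[:,2].max())
E
```

```text
1.9 [ 0.56002403 -0.00110082  0.29886475] [7.51414652e-05 9.99999986e-01 1.49943216e-04 3.80295309e-06] [-2.11091567e-01  3.58100499e-01  1.27993501e+00 -1.45677152e-04
  1.50351820e+00  1.35941466e+00]
-0.001121371788614056
14449 ((611.2739868164062, 1.6548538208007812), (224.7035675048828, 101.09036254882812), 8.958451271057129) 0.052886532757023826
381 [0.61215298 0.00181507 0.08208962] 0.0851207407716095
```

View pics/map2.png

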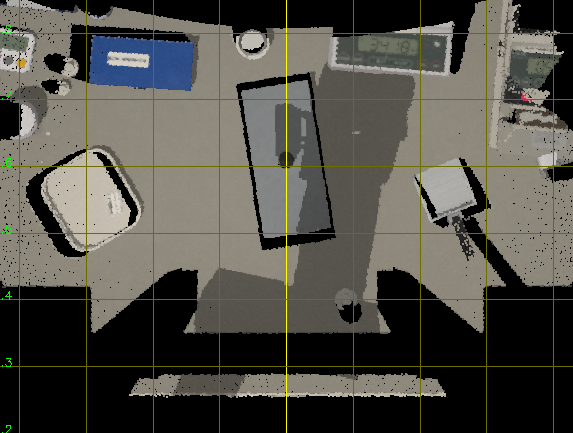

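The rectified wrist view shows the lid with its knob at (286,160), the tin at (85,200), the scoop blade at (447,190), the weight at (348,300) and the cup at (252,42). The knob is at (0.612, 0.002) and the bin yaw is 9°. I'll grasp and lift the lid.

Request:
arm_command(moves=[[[0.052, 0.003, -0.05, 0, 0, 0], [0.052, 0.003, -0.1, 0, 0, 0], [0.052, 0.003, -0.15, 0, 0, 0], [0.052, 0.003, -0.19, 0, 0, 0], [0.052, 0.003, -0.215, 0, 0, 0], [0.052, 0.003, -0.23, 0, 0, 0], [0.052, 0.003, -0.237, 0, 0, 0], [0.052, 0.003, -0.237, 0, 0, 0], [0.052, 0.003, -0.237, 0, 0, 0]]])

```text
t: 2.85
position: [0.6134, 0.0026, 0.0635]
tool_rot: [0.0, 1.0, 0.001, 0.001]
wrist_force: [0.0, -0.2, 0.3]
opening: 0.0884
gripper_force: 0.0
```

Request:
arm_command(moves=[[[0, 0, 0, 0, 0, 0], [0, 0, 0, 0, 0, 0], [0, 0, 0, 0, 0, 0], [0, 0, 0, 0, 0, 0], [0, 0, 0, 0, 0, 0], [0, 0, 0, 0, 0, 0], [0, 0, 0, 0, 0, 0], [0, 0, 0, 0, 0, 0], [0, 0, 0.01, 0, 0, 0], [0, 0, 0.03, 0, 0, 0], [0, 0, 0.06, 0, 0, 0], [0, 0, 0.08, 0, 0, 0], [0, 0, 0.08, 0, 0, 0], [0, 0, 0.08, 0, 0, 0]]], claw=-1, force=35)

```text
t: 4.25
position: [0.6122, 0.0029, 0.1413]
tool_rot: [-0.0, 1.0, 0.001, -0.0]
wrist_force: [0.8, 0.4, -2.0]
opening: 0.024
gripper_force: 35.0
```

Request:
arm_command(moves=[[[-0.02, 0.02, 0, 0, 0, 0.13], [-0.04, 0.05, 0, 0, 0, 0.26], [-0.07, 0.08, 0, 0, 0, 0.4], [-0.1, 0.11, 0, 0, 0, 0.53], [-0.13, 0.14, 0, 0, 0, 0.66], [-0.15, 0.17, 0, 0, 0, 0.8], [-0.18, 0.2, 0, 0, 0, 0.93], [-0.2, 0.23, 0, 0, 0, 1.06], [-0.22, 0.25, 0, 0, 0, 1.2], [-0.235, 0.27, -0.02, 0, 0, 1.33], [-0.242, 0.277, -0.04, 0, 0, 1.414], [-0.242, 0.277, -0.06, 0, 0, 1.414], [-0.242, 0.277, -0.08, 0, 0, 1.414], [-0.242, 0.277, -0.095, 0, 0, 1.414], [-0.242, 0.277, -0.108, 0, 0, 1.414], [-0.242, 0.277, -0.116, 0, 0, 1.414], [-0.242, 0.277, -0.121, 0, 0, 1.414], [-0.242, 0.277, -0.123, 0, 0, 1.414], [-0.242, 0.277, -0.123, 0, 0, 1.414]]])

```text
t: 6.15
position: [0.3705, 0.2798, 0.0187]
tool_rot: [-0.0, 0.76, 0.65, -0.0]
wrist_force: [-0.2, -0.6, -0.9]
opening: 0.0239
gripper_force: 35.0
```

Request:
arm_command(moves=[[[0, 0, -0.001, 0, 0, 0], [0, 0, -0.001, 0, 0, 0], [0, 0, -0.001, 0, 0, 0], [0, 0, 0, 0, 0, 0], [0, 0, 0, 0, 0, 0], [0, 0, 0, 0, 0, 0], [0, 0, 0.03, 0, 0, 0], [0, 0, 0.07, 0, 0, 0], [0, 0, 0.12, 0, 0, 0], [0.02, -0.03, 0.17, 0, 0, -0.13], [0.04, -0.07, 0.21, 0, 0, -0.26], [0.06, -0.11, 0.25, 0, 0, -0.4], [0.08, -0.16, 0.28, 0, 0, -0.53], [0.1, -0.21, 0.28, 0, 0, -0.66], [0.115, -0.26, 0.28, 0, 0, -0.8], [0.13, -0.31, 0.28, 0, 0, -0.94], [0.13, -0.36, 0.28, 0, 0, -0.94], [0.13, -0.4, 0.28, 0, 0, -0.94], [0.13, -0.4, 0.28, 0, 0, -0.94], [0.13, -0.4, 0.28, 0, 0, -0.94]]], claw=1)

```text
t: 8.15
position: [0.5004, -0.1236, 0.2981]
tool_rot: [0.0, 0.972, 0.233, -0.0]
wrist_force: [0.1, 0.1, -0.1]
opening: 0.0884
gripper_force: 0.0
```

```bash
cat > look.py <<'E'
from h import *
import sys
n,x0,x1,y0,y1,s=sys.argv[1],*map(float,sys.argv[2:7])
st=read_state(); print(st["t"],st["position"].round(4),st["tool_rot"].round(4),st["joint_pos"].round(2))
c=get_calibration("wrist"); p,d=snapshot("wrist"); q=p[:,:,::-1].copy(); cv2.imwrite(f"pics/{n}r.png",q)
P,C=cloud("wrist",q,d,c); np.savez(n+".npz",P=P,C=C)
im,hm=ortho(P,C,x0,x1,y0,y1,s,.25); im=cv2.dilate(im,np.ones((3,3)))
for k in range(-10,11):
    x=int((y1-k*.05)/s); cv2.line(im,(x,0),(x,900),(0,255,255) if k==0 else (0,110,110),1); cv2.putText(im,f"{k*5}",(x,10),0,.4,(0,255,0))
for k in range(2,18): y=int((x1-k*.05)/s); cv2.line(im,(0,y),(900,y),(0,110,110),1); cv2.putText(im,f"{k*5}",(0,y),0,.4,(0,255,0))
cv2.imwrite(f"pics/{n}.png",im)
E
python3 look.py m3 .3 .78 -.42 .12 .0009
python3 - <<'E'
from h import *
f=np.load("m3.npz");P=f["P"]
k=(P[:,2]>.008)&(P[:,2]<.12)&(P[:,0]>.4)&(P[:,0]<.64)&(P[:,1]<-.16)&(P[:,1]>-.37); S=P[k]
T=P[(P[:,2]>.045)&(P[:,2]<.13)&(P[:,0]>.4)&(P[:,0]<.64)&(P[:,1]<-.16)&(P[:,1]>-.37)]
print(len(S),len(T),T.min(0),T.max(0)); 
u,s,v=np.linalg.svd(T-T.mean(0)); print(T.mean(0),v[0],np.degrees(np.arctan2(v[0][1],v[0][0])))
print(cv2.minAreaRect((S[S[:,2]<.04][:,:2]*1000).astype(np.float32)))
E
```

```text
8.15 [ 0.5004 -0.1236  0.2981] [ 0.000e+00  9.724e-01  2.334e-01 -4.000e-04] [-0.47  0.26  1.42 -0.    1.47  0.63]
2216 434 [ 0.47535617 -0.27599407  0.04507677] [ 0.51783577 -0.25043096  0.07573437]
[ 0.49718497 -0.26195942  0.05961013] [-0.74034382 -0.25904766  0.62031068] -160.71496493965756
((575.63916015625, -293.25103759765625), (107.11614227294922, 191.11399841308594), 25.344785690307617)
```

View pics/m3.png

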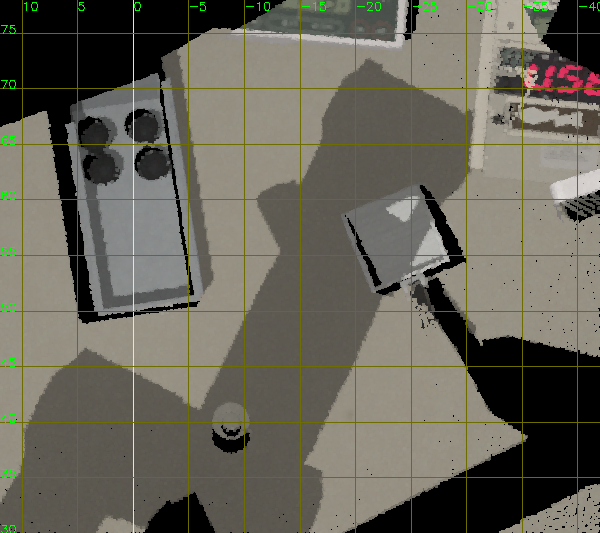

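The bin is open, with four balls at pixels (143,126), (97,133), (152,163) and (102,167), which is bin x ≈ 20–55 mm. The scoop blade corners are at (342,213), (422,185), (450,258) and (377,292), so its yaw is about 21°. I'll hover over the handle to refine that.

Request:
arm_command(moves=[[[-0.01, -0.05, -0.03, 0, 0, -0.1], [-0.02, -0.1, -0.07, 0, 0, -0.1], [-0.033, -0.151, -0.1, 0, 0, -0.1], [-0.033, -0.151, -0.12, 0, 0, -0.1], [-0.033, -0.151, -0.12, 0, 0, -0.1], [-0.033, -0.151, -0.12, 0, 0, -0.1]]])

```text
t: 8.8
position: [0.4678, -0.27, 0.179]
tool_rot: [-0.0, 0.982, 0.187, -0.0]
wrist_force: [0.0, -0.4, 0.8]
opening: 0.0882
gripper_force: 0.0
```

```bash
python3 look.py m4 .4 .66 -.38 -.14 .00045
python3 - <<'E'
from h import *
f=np.load("m4.npz");P=f["P"]
k=(P[:,0]>.4)&(P[:,0]<.56)&(P[:,1]<-.2)&(P[:,1]>-.34)&(P[:,2]>.04)&(P[:,2]<.115); H=P[k]
for z in np.arange(.04,.115,.006):
    h=H[abs(H[:,2]-z)<.003]
    if len(h)>5: print(round(z,3),len(h),np.median(h,0).round(4),h[:,:2].min(0).round(4),h[:,:2].max(0).round(4))
E
```

```text
8.8 [ 0.4678 -0.27    0.179 ] [-5.000e-04  9.824e-01  1.870e-01 -1.000e-04] [-0.74  0.4   1.54  0.    1.21  0.45]
0.04 73 [ 0.5201 -0.2547  0.0414] [ 0.5155 -0.2625] [ 0.524  -0.2484]
0.046 147 [ 0.5148 -0.2567  0.0463] [ 0.5076 -0.2664] [ 0.5212 -0.2493]
0.052 168 [ 0.5083 -0.2594  0.052 ] [ 0.5011 -0.2687] [ 0.5152 -0.2526]
0.058 173 [ 0.5014 -0.262   0.0579] [ 0.4948 -0.2707] [ 0.5083 -0.2552]
0.064 179 [ 0.4949 -0.2647  0.0642] [ 0.4859 -0.2745] [ 0.5019 -0.2577]
0.07 194 [ 0.4882 -0.2677  0.0699] [ 0.4794 -0.2771] [ 0.4942 -0.2607]
0.076 205 [ 0.4816 -0.2702  0.0761] [ 0.4728 -0.2788] [ 0.4877 -0.2635]
0.082 207 [ 0.4749 -0.2727  0.082 ] [ 0.4654 -0.2834] [ 0.4805 -0.2658]
0.088 245 [ 0.4683 -0.2758  0.0883] [ 0.4446 -0.2904] [ 0.4742 -0.2687]
0.094 292 [ 0.4607 -0.2792  0.094 ] [ 0.446  -0.2895] [ 0.4683 -0.2716]
0.1 158 [ 0.4562 -0.2809  0.0985] [ 0.4508 -0.2878] [ 0.4607 -0.274 ]
```

View pics/m4.png

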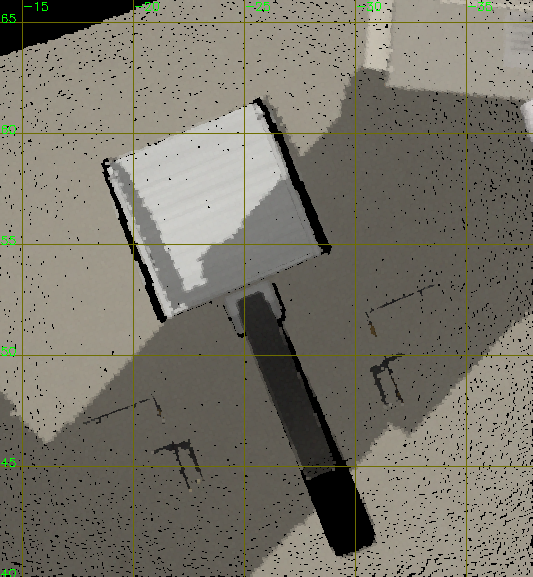

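The view is clear: the handle runs from (255,295) to (340,540) and the grip point is at (0.4665, -0.2767), yaw 22.4°. I'll grasp with a 20° lean.

Request:
arm_command(moves=[[[0.003, -0.002, 0, 0.044, -0.108, 0.005], [0.005, -0.003, 0, 0.088, -0.216, 0.01], [0.0055, -0.003, -0.02, 0.133, -0.324, 0.015], [0.0055, -0.003, -0.06, 0.133, -0.324, 0.015], [0.0055, -0.003, -0.095, 0.133, -0.324, 0.015], [0.0055, -0.003, -0.114, 0.133, -0.324, 0.015], [0.0055, -0.003, -0.119, 0.133, -0.324, 0.015], [0.0055, -0.003, -0.119, 0.133, -0.324, 0.015], [0.0055, -0.003, -0.119, 0.133, -0.324, 0.015]]])

```text
t: 9.75
position: [0.474, -0.2742, 0.0615]
tool_rot: [-0.034, 0.966, 0.192, 0.171]
wrist_force: [-0.8, -0.1, 0.5]
opening: 0.0884
gripper_force: 0.0
```

Request:
arm_command(moves=[[[0, 0, 0, 0, 0, 0], [0, 0, 0, 0, 0, 0], [0, 0, 0, 0, 0, 0], [0, 0, 0, 0, 0, 0], [0, 0, 0, 0, 0, 0], [0, 0, 0, 0, 0, 0], [0, 0, 0, 0, 0, 0], [0, 0, 0, 0, 0, 0], [0, 0, 0, 0, 0, 0], [0, 0, 0, 0, 0, 0]]], claw=-1, force=60)

```text
t: 10.75
position: [0.473, -0.2742, 0.0597]
tool_rot: [-0.035, 0.966, 0.191, 0.171]
wrist_force: [-0.4, -0.2, -0.2]
opening: 0.0147
gripper_force: 60.0
```

```bash
python3 - <<'E'
from h import *
s=read_state();print(s["t"],s["position"],s["tool_rot"],s["opening"],s["wrist_force"],s["torque"],s["joint_pos"].round(2))
f=np.load("w1c.npz");P=f["P"]
k=(P[:,0]>.44)&(P[:,0]<.65)&(P[:,1]>.2)&(P[:,1]<.39)&(P[:,2]>.012)&(P[:,2]<.04)
print(cv2.minAreaRect((P[k][:,:2]*1000).astype(np.float32)))
E
```

```text
10.75 [ 0.4729832  -0.27418411  0.05971813] [-0.03484777  0.96595692  0.19124315  0.17070125] 0.014735471986190383 [-0.38419666 -0.20723269 -0.23187058] [-0.13054325  0.11772684  0.03156764] [-0.9   0.51  1.78  0.47  0.81 -0.04]
((577.687255859375, 310.65869140625), (198.43800354003906, 121.46469116210938), 30.7625675201416)
```

The scoop is held at 14.7 mm opening. Next is a small planner that turns scoop poses (nose position, yaw, tilt) into shifts and turns for each row.

```bash
cat > plan.py <<'E'
import numpy as np
from scipy.spatial.transform import Rotation as Ro, Slerp
# scoop orientation: yaw, nose-down tilt (deg); nose point in world
def rot(yaw,t): return Ro.from_euler("z",yaw,degrees=True)*Ro.from_euler("y",t,degrees=True)
BY=8.96; BC=np.array([.6113,.0017,0])
def b(x,y,z): return BC+rot(BY,0).apply([x,y,z])
NOSE=np.array([.037,0,0])
# rig: TCP command and scoop at the grasp
YAW0=22.4; TCP0=np.array([.4725,-.274,.060]); SO0=np.array([.5645,-.2363,0.])
def tcp(nose,yaw,t):
    R=rot(yaw,t); o=np.array(nose)-R.apply(NOSE); return o+(R*rot(YAW0,0).inv()).apply(TCP0-SO0), R
def rows(cur,wps):  # cur=(nose,yaw,tilt); wps: (nose,yaw,tilt,nrows)
    p0,R0=tcp(*cur); a=cur; out=[]
    for n,y,t,k in wps:
        for i in range(1,k+1):
            f=i/k; p,R=tcp(np.array(a[0])*(1-f)+np.array(n)*f,a[1]*(1-f)+y*f,a[2]*(1-f)+t*f)
            out.append([float(v) for v in np.r_[p-p0,(R*R0.inv()).as_rotvec()].round(3)])
        a=(n,y,t)
    print(len(out),[[v+0 for v in r] for r in out],"final tcp",p.round(4)); return a
E
python3 - <<'E'
from plan import *
n0=SO0+rot(YAW0,0).apply(NOSE); c=(n0,YAW0,0)
c=rows(c,[(n0+[0,0,.06],22.4,0,4),(n0+[-.02,.02,.12],22.4,0,3),(b(-.02,0,.10),BY,15,8),(b(-.02,0,.10),BY,15,2)])
E
```

```text
17 [[0.0, 0.0, 0.015, 0.0, 0.0, 0.0], [0.0, 0.0, 0.03, 0.0, 0.0, 0.0], [0.0, 0.0, 0.045, 0.0, 0.0, 0.0], [0.0, 0.0, 0.06, 0.0, 0.0, 0.0], [-0.007, 0.007, 0.08, 0.0, 0.0, 0.0], [-0.013, 0.013, 0.1, 0.0, 0.0, 0.0], [-0.02, 0.02, 0.12, 0.0, 0.0, 0.0], [-0.018, 0.05, 0.122, -0.012, 0.03, -0.029], [-0.016, 0.079, 0.124, -0.023, 0.061, -0.059], [-0.013, 0.109, 0.126, -0.033, 0.092, -0.088], [-0.01, 0.138, 0.127, -0.043, 0.124, -0.117], [-0.007, 0.167, 0.129, -0.051, 0.156, -0.146], [-0.003, 0.197, 0.13, -0.059, 0.188, -0.175], [0.0, 0.226, 0.132, -0.065, 0.22, -0.204], [0.004, 0.255, 0.133, -0.071, 0.253, -0.233], [0.004, 0.255, 0.133, -0.071, 0.253, -0.233], [0.004, 0.255, 0.133, -0.071, 0.253, -0.233]] final tcp [ 0.4767 -0.0193  0.1933]
```

Request:
arm_command(moves=[[[0.0, 0.0, 0.015, 0.0, 0.0, 0.0], [0.0, 0.0, 0.03, 0.0, 0.0, 0.0], [0.0, 0.0, 0.045, 0.0, 0.0, 0.0], [0.0, 0.0, 0.06, 0.0, 0.0, 0.0], [-0.007, 0.007, 0.08, 0.0, 0.0, 0.0], [-0.013, 0.013, 0.1, 0.0, 0.0, 0.0], [-0.02, 0.02, 0.12, 0.0, 0.0, 0.0], [-0.018, 0.05, 0.122, -0.012, 0.03, -0.029], [-0.016, 0.079, 0.124, -0.023, 0.061, -0.059], [-0.013, 0.109, 0.126, -0.033, 0.092, -0.088], [-0.01, 0.138, 0.127, -0.043, 0.124, -0.117], [-0.007, 0.167, 0.129, -0.051, 0.156, -0.146], [-0.003, 0.197, 0.13, -0.059, 0.188, -0.175], [0.0, 0.226, 0.132, -0.065, 0.22, -0.204], [0.004, 0.255, 0.133, -0.071, 0.253, -0.233], [0.004, 0.255, 0.133, -0.071, 0.253, -0.233], [0.004, 0.255, 0.133, -0.071, 0.253, -0.233]]])

```text
t: 12.45
position: [0.4768, -0.0188, 0.1924]
tool_rot: [-0.005, 0.996, 0.079, 0.044]
wrist_force: [0.1, 0.2, -1.3]
opening: 0.0146
gripper_force: 60.0
```

```bash
python3 look.py m5 .48 .76 -.12 .14 .00045; python3 - <<'E'
from h import *; from plan import *
f=np.load("m5.npz");P=f["P"]
R=rot(BY,15); o=b(-.02,0,.10)-R.apply(NOSE); Q=R.inv().apply(P-o)   # in expected scoop frame
k=(abs(Q[:,0])<.06)&(abs(Q[:,1])<.06)&(abs(Q[:,2])<.045); Q=Q[k]
fl=Q[(abs(Q[:,0])<.03)&(abs(Q[:,1])<.025)&(abs(Q[:,2])<.012)]
A=np.c_[fl[:,:2],np.ones(len(fl))]; print("floor plane",np.linalg.lstsq(A,fl[:,2],rcond=None)[0],len(fl))
for x in (-.03,-.015,0,.015,.03):
    s=Q[(abs(Q[:,0]-x)<.004)&(Q[:,2]>-.004)]; print(x,s[:,1].min().round(4),s[:,1].max().round(4))
s=Q[(abs(Q[:,2]-.002)<.006)&(abs(Q[:,1])<.03)]; print("nose x",np.percentile(s[:,0],99.5))
L=P[(abs(P[:,2]-.05)<.006)&(P[:,0]>.5)&(P[:,0]<.74)&(abs(P[:,1])<.1)]
B=rot(BY,0).inv().apply(L-BC); print("rim bin y",np.percentile(B[:,1],[1,99]),"x",np.percentile(B[:,0],[1,99]))
E
```

```text
12.45 [ 0.4768 -0.0188  0.1924] [-0.0046  0.9959  0.0789  0.0436] [-0.31  0.21  1.77  0.05  1.09  1.08]
floor plane [-0.00335106  0.00166657  0.00054005] 4940
-0.03 -0.0365 0.0388
-0.015 -0.0363 0.0391
0 -0.036 0.0391
0.015 -0.0364 0.0389
0.03 -0.0362 0.0395
nose x 0.038505170004061534
rim bin y [-0.04949991  0.0491711 ] x [-0.10885278  0.07063327]
```

View pics/m5r.png

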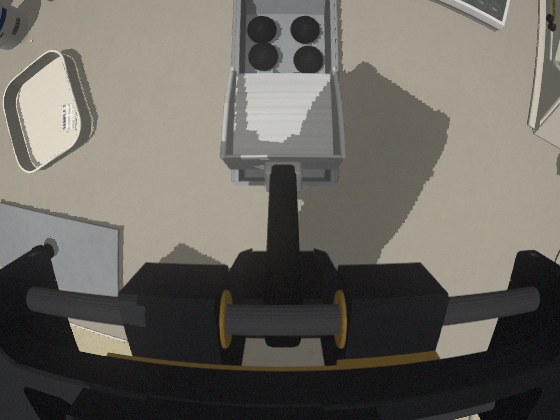

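The scoop sits as planned, 1.3 mm off in y. In the wrist image the balls are at (263,28), (306,28), (264,55) and (308,59), just ahead of the blade. Next is the sweep.

```bash
python3 - <<'E'
from plan import *
y=-.0013
c=(b(-.02,0,.10),BY,15)
c=rows(c,[(b(-.018,y,.05),BY,15,4),(b(-.015,y,.010),BY,15,4),(b(-.012,y,.006),BY,14,2),(b(.02,y,.0055),BY,5,6),(b(.03,y,.0055),BY,3,2)])
c=rows(c,[(b(.074,y,.0055),BY,2,10),(b(.088,y,.020),BY,-6,3),(b(.097,y,.032),BY,-12,3)])
c=rows(c,[(b(.099,y,.045),BY,-18,3),(b(.092,y,.065),BY,-22,4),(b(.07,y,.13),BY,-24,7),(b(.07,y,.13),BY,-24,3)])
E
```

```text
18 [[0.001, 0.0, -0.013, 0.0, 0.0, 0.0], [0.001, 0.0, -0.025, 0.0, 0.0, 0.0], [0.002, -0.001, -0.038, 0.0, 0.0, 0.0], [0.002, -0.001, -0.05, 0.0, 0.0, 0.0], [0.003, -0.001, -0.06, 0.0, 0.0, 0.0], [0.004, -0.001, -0.07, 0.0, 0.0, 0.0], [0.004, -0.001, -0.08, 0.0, 0.0, 0.0], [0.005, -0.001, -0.09, 0.0, 0.0, 0.0], [0.006, 0.0, -0.093, 0.001, -0.009, 0.0], [0.007, 0.0, -0.096, 0.003, -0.017, 0.0], [0.009, 0.0, -0.099, 0.007, -0.043, 0.0], [0.012, 0.001, -0.103, 0.011, -0.069, 0.0], [0.016, 0.001, -0.106, 0.015, -0.095, 0.0], [0.019, 0.002, -0.109, 0.019, -0.121, 0.0], [0.022, 0.002, -0.113, 0.023, -0.147, 0.0], [0.025, 0.003, -0.116, 0.027, -0.172, 0.0], [0.029, 0.003, -0.118, 0.03, -0.19, 0.0], [0.033, 0.004, -0.121, 0.033, -0.207, 0.0]] final tcp [ 0.5096 -0.0154  0.0726]
16 [[0.004, 0.001, 0.0, 0.0, -0.002, 0.0], [0.008, 0.001, 0.0, 0.001, -0.003, 0.0], [0.013, 0.002, -0.001, 0.001, -0.005, 0.0], [0.017, 0.003, -0.001, 0.001, -0.007, 0.0], [0.021, 0.003, -0.001, 0.001, -0.009, 0.0], [0.025, 0.004, -0.001, 0.002, -0.01, 0.0], [0.03, 0.005, -0.002, 0.002, -0.012, 0.0], [0.034, 0.005, -0
[... 486 characters left out ...]
, 0.0], [0.0, 0.0, -0.002, 0.016, -0.103, 0.0], [-0.002, 0.0, 0.0, 0.019, -0.121, 0.0], [-0.004, -0.001, 0.002, 0.022, -0.138, 0.0], [-0.006, -0.001, 0.005, 0.024, -0.155, 0.0], [-0.008, -0.001, 0.007, 0.027, -0.172, 0.0], [-0.011, -0.002, 0.016, 0.028, -0.177, 0.0], [-0.014, -0.002, 0.024, 0.029, -0.182, 0.0], [-0.017, -0.003, 0.033, 0.03, -0.187, 0.0], [-0.02, -0.003, 0.041, 0.03, -0.192, 0.0], [-0.024, -0.004, 0.05, 0.031, -0.197, 0.0], [-0.027, -0.004, 0.058, 0.032, -0.202, 0.0], [-0.03, -0.005, 0.067, 0.033, -0.207, 0.0], [-0.03, -0.005, 0.067, 0.033, -0.207, 0.0], [-0.03, -0.005, 0.067, 0.033, -0.207, 0.0], [-0.03, -0.005, 0.067, 0.033, -0.207, 0.0]] final tcp [ 0.5334 -0.0117  0.1293]
```

Request:
arm_command(moves=[[[0.001, 0.0, -0.013, 0.0, 0.0, 0.0], [0.001, 0.0, -0.025, 0.0, 0.0, 0.0], [0.002, -0.001, -0.038, 0.0, 0.0, 0.0], [0.002, -0.001, -0.05, 0.0, 0.0, 0.0], [0.003, -0.001, -0.06, 0.0, 0.0, 0.0], [0.004, -0.001, -0.07, 0.0, 0.0, 0.0], [0.004, -0.001, -0.08, 0.0, 0.0, 0.0], [0.005, -0.001, -0.09, 0.0, 0.0, 0.0], [0.006, 0.0, -0.093, 0.001, -0.009, 0.0], [0.007, 0.0, -0.096, 0.003, -0.017, 0.0], [0.009, 0.0, -0.099, 0.007, -0.043, 0.0], [0.012, 0.001, -0.103, 0.011, -0.069, 0.0], [0.016, 0.001, -0.106, 0.015, -0.095, 0.0], [0.019, 0.002, -0.109, 0.019, -0.121, 0.0], [0.022, 0.002, -0.113, 0.023, -0.147, 0.0], [0.025, 0.003, -0.116, 0.027, -0.172, 0.0], [0.029, 0.003, -0.118, 0.03, -0.19, 0.0], [0.033, 0.004, -0.121, 0.033, -0.207, 0.0]]])

```text
t: 14.3
position: [0.5104, -0.0152, 0.0719]
tool_rot: [-0.013, 0.986, 0.077, 0.149]
wrist_force: [0.2, -0.3, -1.2]
opening: 0.0145
gripper_force: 60.0
```

Request:
arm_command(moves=[[[0.004, 0.001, 0.0, 0.0, -0.002, 0.0], [0.008, 0.001, 0.0, 0.001, -0.003, 0.0], [0.013, 0.002, -0.001, 0.001, -0.005, 0.0], [0.017, 0.003, -0.001, 0.001, -0.007, 0.0], [0.021, 0.003, -0.001, 0.001, -0.009, 0.0], [0.025, 0.004, -0.001, 0.002, -0.01, 0.0], [0.03, 0.005, -0.002, 0.002, -0.012, 0.0], [0.034, 0.005, -0.002, 0.002, -0.014, 0.0], [0.038, 0.006, -0.002, 0.002, -0.016, 0.0], [0.042, 0.007, -0.002, 0.003, -0.017, 0.0], [0.044, 0.007, -0.004, 0.01, -0.063, 0.0], [0.046, 0.007, -0.005, 0.017, -0.109, 0.0], [0.049, 0.008, -0.007, 0.024, -0.155, 0.0], [0.05, 0.008, -0.008, 0.03, -0.19, 0.0], [0.052, 0.008, -0.009, 0.035, -0.224, 0.0], [0.054, 0.008, -0.01, 0.041, -0.259, 0.0]]])

```text
t: 15.9
position: [0.5643, -0.0073, 0.0618]
tool_rot: [-0.023, 0.958, 0.075, 0.276]
wrist_force: [-0.9, 0.5, -2.3]
opening: 0.0143
gripper_force: 60.0
```

```bash
python3 look.py m6 .5 .78 -.12 .14 .00045
```

```text
15.9 [ 0.5643 -0.0073  0.0618] [-0.0225  0.9579  0.0752  0.2762] [-0.34  0.44  1.98  0.9   0.33  0.27]
```

View pics/m6r.png

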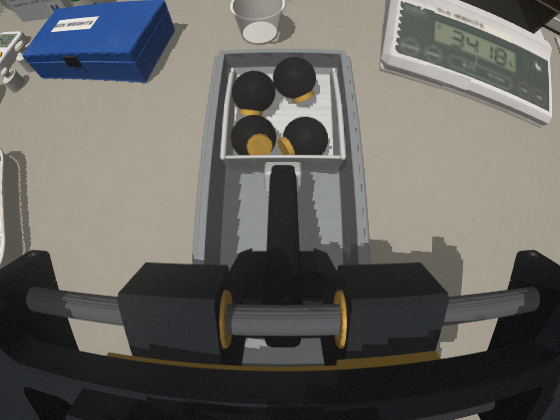

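All four balls are on the blade, at (253,90), (295,78), (254,138) and (305,138). I'll lift first, then tilt back a little more, because joint 5 is near its lower end.

```bash
python3 - <<'E'
from plan import *
y=-.0013
c=(b(.097,y,.032),BY,-12)
c=rows(c,[(b(.097,y,.048),BY,-15,3),(b(.093,y,.07),BY,-17,3),(b(.075,y,.13),BY,-20,8),(b(.075,y,.13),BY,-20,4)])
E
```

```text
18 [[-0.001, 0.0, 0.003, 0.003, -0.017, 0.0], [-0.001, 0.0, 0.006, 0.005, -0.034, 0.0], [-0.001, 0.0, 0.008, 0.008, -0.052, 0.0], [-0.003, 0.0, 0.014, 0.01, -0.063, 0.0], [-0.004, -0.001, 0.02, 0.012, -0.075, 0.0], [-0.006, -0.001, 0.025, 0.014, -0.086, 0.0], [-0.008, -0.001, 0.032, 0.015, -0.093, 0.0], [-0.011, -0.002, 0.038, 0.016, -0.099, 0.0], [-0.013, -0.002, 0.045, 0.017, -0.106, 0.0], [-0.015, -0.002, 0.051, 0.018, -0.112, 0.0], [-0.018, -0.003, 0.058, 0.019, -0.119, 0.0], [-0.02, -0.003, 0.064, 0.02, -0.125, 0.0], [-0.022, -0.004, 0.071, 0.021, -0.131, 0.0], [-0.024, -0.004, 0.077, 0.022, -0.138, 0.0], [-0.024, -0.004, 0.077, 0.022, -0.138, 0.0], [-0.024, -0.004, 0.077, 0.022, -0.138, 0.0], [-0.024, -0.004, 0.077, 0.022, -0.138, 0.0], [-0.024, -0.004, 0.077, 0.022, -0.138, 0.0]] final tcp [ 0.5387 -0.0109  0.1397]
```

Request:
arm_command(moves=[[[-0.001, 0.0, 0.003, 0.003, -0.017, 0.0], [-0.001, 0.0, 0.006, 0.005, -0.034, 0.0], [-0.001, 0.0, 0.008, 0.008, -0.052, 0.0], [-0.003, 0.0, 0.014, 0.01, -0.063, 0.0], [-0.004, -0.001, 0.02, 0.012, -0.075, 0.0], [-0.006, -0.001, 0.025, 0.014, -0.086, 0.0], [-0.008, -0.001, 0.032, 0.015, -0.093, 0.0], [-0.011, -0.002, 0.038, 0.016, -0.099, 0.0], [-0.013, -0.002, 0.045, 0.017, -0.106, 0.0], [-0.015, -0.002, 0.051, 0.018, -0.112, 0.0], [-0.018, -0.003, 0.058, 0.019, -0.119, 0.0], [-0.02, -0.003, 0.064, 0.02, -0.125, 0.0], [-0.022, -0.004, 0.071, 0.021, -0.131, 0.0], [-0.024, -0.004, 0.077, 0.022, -0.138, 0.0], [-0.024, -0.004, 0.077, 0.022, -0.138, 0.0], [-0.024, -0.004, 0.077, 0.022, -0.138, 0.0], [-0.024, -0.004, 0.077, 0.022, -0.138, 0.0], [-0.024, -0.004, 0.077, 0.022, -0.138, 0.0]]])

```text
t: 17.75
position: [0.5399, -0.0111, 0.1384]
tool_rot: [-0.028, 0.937, 0.074, 0.341]
wrist_force: [-0.2, 0.6, -2.2]
opening: 0.0143
gripper_force: 60.0
```

```bash
python3 look.py m7 .45 .78 -.15 .4 .00095
```

```text
17.75 [ 0.5399 -0.0111  0.1384] [-0.0283  0.9366  0.0737  0.3413] [-0.4   0.24  2.09  1.07  0.4   0.09]
```

View pics/m7r.png

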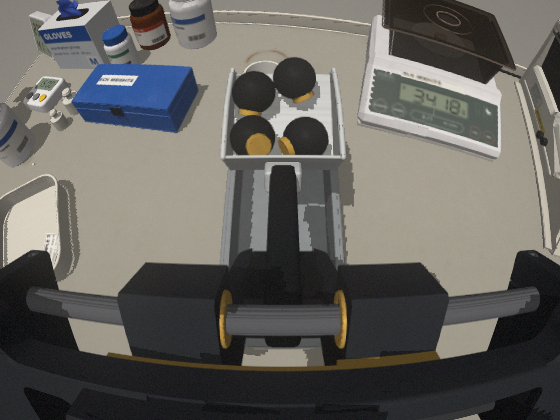

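All four balls are still aboard, with the tin at (35,225) on the left. I'll fit the tin and plan the transit.

```bash
python3 - <<'E'
from h import *; from plan import *
f=np.load("w1c.npz");P=f["P"]
k=(np.hypot(P[:,0]-.55,P[:,1]-.298)<.1)&(P[:,2]>.015)&(P[:,2]<.035)
print(k.sum(),cv2.minAreaRect((P[k][:,:2]*1000).astype(np.float32)))
y=-.0013
T=np.array([.55,.298,0]); Y=32
n=T+rot(Y,0).apply([-.03,0,0])
c=(b(.075,y,.13),BY,-20)
c=rows(c,[(b(.065,y,.13),BY,-16,3),(n+[0,0,.09],Y,-12,16),(n+[0,0,.085],Y,-12,1)])
print(n)
E
```

```text
1007 ((550.1001586914062, 294.23785400390625), (134.2292022705078, 121.46469116210938), 30.7625675201416)
20 [[-0.003, 0.0, 0.003, -0.004, 0.023, 0.0], [-0.006, -0.001, 0.007, -0.007, 0.046, 0.0], [-0.009, -0.001, 0.01, -0.011, 0.069, 0.0], [-0.018, 0.012, 0.008, -0.012, 0.073, 0.025], [-0.026, 0.025, 0.007, -0.014, 0.077, 0.05], [-0.035, 0.039, 0.005, -0.016, 0.081, 0.075], [-0.043, 0.052, 0.003, -0.018, 0.085, 0.1], [-0.052, 0.065, 0.001, -0.02, 0.089, 0.126], [-0.06, 0.079, -0.001, -0.022, 0.094, 0.151], [-0.068, 0.092, -0.003, -0.024, 0.098, 0.176], [-0.076, 0.106, -0.005, -0.027, 0.101, 0.201], [-0.084, 0.12, -0.006, -0.029, 0.105, 0.226], [-0.092, 0.133, -0.008, -0.032, 0.109, 0.251], [-0.1, 0.147, -0.01, -0.034, 0.113, 0.276], [-0.108, 0.161, -0.012, -0.037, 0.117, 0.301], [-0.115, 0.174, -0.014, -0.04, 0.121, 0.326], [-0.123, 0.188, -0.016, -0.043, 0.124, 0.351], [-0.131, 0.202, -0.018, -0.046, 0.128, 0.376], [-0.138, 0.216, -0.019, -0.049, 0.132, 0.401], [-0.138, 0.216, -0.024, -0.049, 0.132, 0.401]] final tcp [0.4007 0.2049 0.1153]
[0.52455856 0.28210242 0.        ]
```

Request:
arm_command(moves=[[[-0.003, 0.0, 0.003, -0.004, 0.023, 0.0], [-0.006, -0.001, 0.007, -0.007, 0.046, 0.0], [-0.009, -0.001, 0.01, -0.011, 0.069, 0.0], [-0.018, 0.012, 0.008, -0.012, 0.073, 0.025], [-0.026, 0.025, 0.007, -0.014, 0.077, 0.05], [-0.035, 0.039, 0.005, -0.016, 0.081, 0.075], [-0.043, 0.052, 0.003, -0.018, 0.085, 0.1], [-0.052, 0.065, 0.001, -0.02, 0.089, 0.126], [-0.06, 0.079, -0.001, -0.022, 0.094, 0.151], [-0.068, 0.092, -0.003, -0.024, 0.098, 0.176], [-0.076, 0.106, -0.005, -0.027, 0.101, 0.201], [-0.084, 0.12, -0.006, -0.029, 0.105, 0.226], [-0.092, 0.133, -0.008, -0.032, 0.109, 0.251], [-0.1, 0.147, -0.01, -0.034, 0.113, 0.276], [-0.108, 0.161, -0.012, -0.037, 0.117, 0.301], [-0.115, 0.174, -0.014, -0.04, 0.121, 0.326], [-0.123, 0.188, -0.016, -0.043, 0.124, 0.351], [-0.131, 0.202, -0.018, -0.046, 0.128, 0.376], [-0.138, 0.216, -0.019, -0.049, 0.132, 0.401], [-0.138, 0.216, -0.024, -0.049, 0.132, 0.401]]])

```text
t: 19.8
position: [0.401, 0.2065, 0.1148]
tool_rot: [-0.078, 0.923, 0.267, 0.265]
wrist_force: [0.1, -0.0, -2.4]
opening: 0.0149
gripper_force: 60.0
```

```bash
python3 - <<'E'
from rig import read_state; s=read_state(); print(s["joint_pos"].round(2),s["wrist_force"])
from plan import *
Y=32;T=np.array([.55,.294,0]); n=np.array([.5246,.2821,0])
f=T+rot(Y,0).apply([-.028,0,0])
c=(n+[0,0,.085],Y,-12)
c=rows(c,[(f+[0,0,.045],Y,5,5),(f+[0,0,.038],Y,14,4),(f+[0,0,.036],Y,24,6)])
c=rows(c,[(f+[0,0,.038],Y,40,5),(f+[0,0,.042],Y,55,5),(f+[0,0,.042],Y,55,5)])
E
```

```text
[0.07 0.11 2.26 0.79 0.37 0.39] [ 0.06973612 -0.01068755 -2.38232949]
15 [[0.002, 0.001, 0.001, -0.031, 0.05, 0.0], [0.005, 0.001, 0.001, -0.063, 0.101, 0.0], [0.008, 0.002, 0.001, -0.094, 0.151, 0.0], [0.011, 0.004, 0.001, -0.126, 0.201, 0.0], [0.015, 0.005, 0.001, -0.157, 0.252, 0.0], [0.017, 0.007, 0.005, -0.178, 0.285, 0.0], [0.02, 0.008, 0.008, -0.199, 0.318, 0.0], [0.022, 0.01, 0.011, -0.22, 0.352, 0.0], [0.025, 0.012, 0.014, -0.24, 0.385, 0.0], [0.028, 0.013, 0.017, -0.256, 0.41, 0.0], [0.03, 0.015, 0.02, -0.271, 0.434, 0.0], [0.033, 0.016, 0.023, -0.287, 0.459, 0.0], [0.035, 0.018, 0.026, -0.302, 0.484, 0.0], [0.038, 0.02, 0.028, -0.318, 0.508, 0.0], [0.04, 0.021, 0.031, -0.333, 0.533, 0.0]] final tcp [0.4412 0.2262 0.1463]
15 [[0.005, 0.003, 0.006, -0.03, 0.047, 0.0], [0.011, 0.007, 0.011, -0.059, 0.095, 0.0], [0.017, 0.01, 0.016, -0.089, 0.142, 0.0], [0.023, 0.014, 0.021, -0.118, 0.189, 0.0], [0.029, 0.018, 0.025, -0.148, 0.237, 0.0], [0.035, 0.022, 0.029, -0.176, 0.281, 0.0], [0.041, 0.026, 0.033, -0.203, 0.326, 0.0], [0.047, 0.03, 0.036, -0.231, 0.37, 0.0], [0.054, 0.034, 0.039, -0.259, 0.414, 0.0], [0.06, 0.038, 0.042, -0.287, 0.459, 0.0], [0.06, 0.038, 0.042, -0.287, 0.459, 0.0], [0.06, 0.038, 0.042, -0.287, 0.459, 0.0], [0.06, 0.038, 0.042, -0.287, 0.459, 0.0], [0.06, 0.038, 0.042, -0.287, 0.459, 0.0], [0.06, 0.038, 0.042, -0.287, 0.459, 0.0]] final tcp [0.5015 0.2639 0.1882]
```

Request:
arm_command(moves=[[[0.002, 0.001, 0.001, -0.031, 0.05, 0.0], [0.005, 0.001, 0.001, -0.063, 0.101, 0.0], [0.008, 0.002, 0.001, -0.094, 0.151, 0.0], [0.011, 0.004, 0.001, -0.126, 0.201, 0.0], [0.015, 0.005, 0.001, -0.157, 0.252, 0.0], [0.017, 0.007, 0.005, -0.178, 0.285, 0.0], [0.02, 0.008, 0.008, -0.199, 0.318, 0.0], [0.022, 0.01, 0.011, -0.22, 0.352, 0.0], [0.025, 0.012, 0.014, -0.24, 0.385, 0.0], [0.028, 0.013, 0.017, -0.256, 0.41, 0.0], [0.03, 0.015, 0.02, -0.271, 0.434, 0.0], [0.033, 0.016, 0.023, -0.287, 0.459, 0.0], [0.035, 0.018, 0.026, -0.302, 0.484, 0.0], [0.038, 0.02, 0.028, -0.318, 0.508, 0.0], [0.04, 0.021, 0.031, -0.333, 0.533, 0.0]]])

```text
t: 21.3
position: [0.4418, 0.2267, 0.1458]
tool_rot: [0.008, 0.961, 0.276, -0.034]
wrist_force: [0.9, 0.4, -2.0]
opening: 0.0143
gripper_force: 60.0
```

Request:
arm_command(moves=[[[0.005, 0.003, 0.006, -0.03, 0.047, 0.0], [0.011, 0.007, 0.011, -0.059, 0.095, 0.0], [0.017, 0.01, 0.016, -0.089, 0.142, 0.0], [0.023, 0.014, 0.021, -0.118, 0.189, 0.0], [0.029, 0.018, 0.025, -0.148, 0.237, 0.0], [0.035, 0.022, 0.029, -0.176, 0.281, 0.0], [0.041, 0.026, 0.033, -0.203, 0.326, 0.0], [0.047, 0.03, 0.036, -0.231, 0.37, 0.0], [0.054, 0.034, 0.039, -0.259, 0.414, 0.0], [0.06, 0.038, 0.042, -0.287, 0.459, 0.0], [0.06, 0.038, 0.042, -0.287, 0.459, 0.0], [0.06, 0.038, 0.042, -0.287, 0.459, 0.0], [0.06, 0.038, 0.042, -0.287, 0.459, 0.0], [0.06, 0.038, 0.042, -0.287, 0.459, 0.0], [0.06, 0.038, 0.042, -0.287, 0.459, 0.0]]])

```text
t: 22.8
position: [0.5018, 0.2638, 0.1881]
tool_rot: [0.082, 0.917, 0.262, -0.289]
wrist_force: [0.6, -0.1, -1.7]
opening: 0.0145
gripper_force: 60.0
```

```bash
python3 look.py m8 .4 .78 .1 .45 .00095
```

```text
22.8 [0.5018 0.2638 0.1881] [ 0.0816  0.9173  0.2621 -0.2886] [ 0.33  0.8   0.96 -0.14  1.97  1.33]
```

View pics/m8r.png

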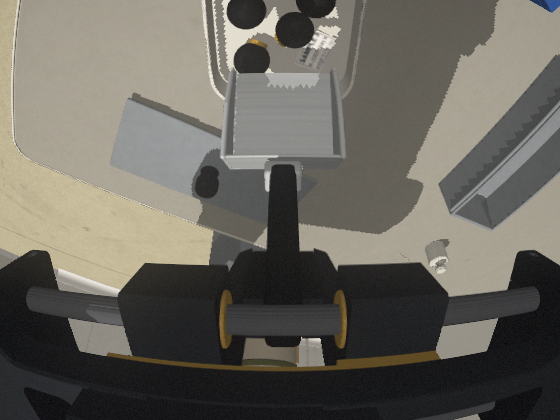

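All four balls are in the tin, at (246,10), (315,2), (294,30) and (251,57). I'll lift away and take the scoop back to its original free spot.

```bash
python3 - <<'E'
from plan import *
Y=32;T=np.array([.55,.294,0]); f=T+rot(Y,0).apply([-.028,0,0])
n0=SO0+rot(YAW0,0).apply(NOSE)
c=(f+[0,0,.042],Y,55)
c=rows(c,[(f+[0,0,.10],Y,55,3),(f+[0,0,.14],Y,35,4),([.56,.18,.14],Y,10,5),([.58,.08,.13],29,0,3),([.59,-.06,.13],26,0,4)])
c=rows(c,[(n0+[0,0,.10],YAW0,0,6),(n0+[0,0,.03],YAW0,0,5),(n0+[0,0,.008],YAW0,0,3),(n0+[0,0,.001],YAW0,0,3),(n0+[0,0,.0005],YAW0,0,2)])
E
```

```text
19 [[0.0, 0.0, 0.019, 0.0, 0.0, 0.0], [0.0, 0.0, 0.039, 0.0, 0.0, 0.0], [0.0, 0.0, 0.058, 0.0, 0.0, 0.0], [-0.011, -0.007, 0.065, 0.046, -0.074, 0.0], [-0.021, -0.013, 0.071, 0.092, -0.148, 0.0], [-0.031, -0.02, 0.075, 0.139, -0.222, 0.0], [-0.041, -0.026, 0.079, 0.185, -0.296, 0.0], [-0.043, -0.051, 0.072, 0.231, -0.37, 0.0], [-0.045, -0.076, 0.064, 0.277, -0.444, 0.0], [-0.046, -0.101, 0.055, 0.324, -0.518, 0.0], [-0.047, -0.126, 0.045, 0.37, -0.592, 0.0], [-0.047, -0.149, 0.035, 0.416, -0.666, 0.0], [-0.045, -0.183, 0.024, 0.441, -0.719, -0.016], [-0.043, -0.217, 0.013, 0.464, -0.773, -0.033], [-0.041, -0.25, 0.002, 0.487, -0.827, -0.048], [-0.039, -0.283, 0.002, 0.482, -0.83, -0.06], [-0.038, -0.317, 0.002, 0.476, -0.834, -0.072], [-0.036, -0.35, 0.002, 0.471, -0.837, -0.084], [-0.034, -0.384, 0.002, 0.466, -0.84, -0.097]] final tcp [ 0.4673 -0.1196  0.19  ]
19 [[0.001, -0.026, -0.005, 0.0, 0.0, -0.01], [0.002, -0.051, -0.01, 0.0, 0.0, -0.021], [0.003, -0.077, -0.015, 0.0, 0.0, -0.031], [0.003, -0.103, -0.02, 0.0, 0.0, -0.042], [0.004, -0.129, -0.025, 0.0, 0.0, -0.052], [0.005, -0.154, -0.03, 0.0, 0.0, -0.063], [0.005, -0.154, -0.044, 0.0, 0.0, -0.063], [0.005, -0.154, -0.058, 0.0, 0.0, -0.063], [0.005, -0.154, -0.072, 0.0, 0.0, -0.063], [0.005, -0.154, -0.086, 0.0, 0.0, -0.063], [0.005, -0.154, -0.1, 0.0, 0.0, -0.063], [0.005, -0.154, -0.107, 0.0, 0.0, -0.063], [0.005, -0.154, -0.115, 0.0, 0.0, -0.063], [0.005, -0.154, -0.122, 0.0, 0.0, -0.063], [0.005, -0.154, -0.124, 0.0, 0.0, -0.063], [0.005, -0.154, -0.127, 0.0, 0.0, -0.063], [0.005, -0.154, -0.129, 0.0, 0.0, -0.063], [0.005, -0.154, -0.129, 0.0, 0.0, -0.063], [0.005, -0.154, -0.13, 0.0, 0.0, -0.063]] final tcp [ 0.4725 -0.274   0.0605]
```

Request:
arm_command(moves=[[[0.0, 0.0, 0.019, 0.0, 0.0, 0.0], [0.0, 0.0, 0.039, 0.0, 0.0, 0.0], [0.0, 0.0, 0.058, 0.0, 0.0, 0.0], [-0.011, -0.007, 0.065, 0.046, -0.074, 0.0], [-0.021, -0.013, 0.071, 0.092, -0.148, 0.0], [-0.031, -0.02, 0.075, 0.139, -0.222, 0.0], [-0.041, -0.026, 0.079, 0.185, -0.296, 0.0], [-0.043, -0.051, 0.072, 0.231, -0.37, 0.0], [-0.045, -0.076, 0.064, 0.277, -0.444, 0.0], [-0.046, -0.101, 0.055, 0.324, -0.518, 0.0], [-0.047, -0.126, 0.045, 0.37, -0.592, 0.0], [-0.047, -0.149, 0.035, 0.416, -0.666, 0.0], [-0.045, -0.183, 0.024, 0.441, -0.719, -0.016], [-0.043, -0.217, 0.013, 0.464, -0.773, -0.033], [-0.041, -0.25, 0.002, 0.487, -0.827, -0.048], [-0.039, -0.283, 0.002, 0.482, -0.83, -0.06], [-0.038, -0.317, 0.002, 0.476, -0.834, -0.072], [-0.036, -0.35, 0.002, 0.471, -0.837, -0.084], [-0.034, -0.384, 0.002, 0.466, -0.84, -0.097]]])

```text
t: 24.75
position: [0.4675, -0.1215, 0.19]
tool_rot: [-0.041, 0.96, 0.221, 0.169]
wrist_force: [0.2, 1.1, -1.1]
opening: 0.0145
gripper_force: 60.0
```

Request:
arm_command(moves=[[[0.001, -0.026, -0.005, 0.0, 0.0, -0.01], [0.002, -0.051, -0.01, 0.0, 0.0, -0.021], [0.003, -0.077, -0.015, 0.0, 0.0, -0.031], [0.003, -0.103, -0.02, 0.0, 0.0, -0.042], [0.004, -0.129, -0.025, 0.0, 0.0, -0.052], [0.005, -0.154, -0.03, 0.0, 0.0, -0.063], [0.005, -0.154, -0.044, 0.0, 0.0, -0.063], [0.005, -0.154, -0.058, 0.0, 0.0, -0.063], [0.005, -0.154, -0.072, 0.0, 0.0, -0.063], [0.005, -0.154, -0.086, 0.0, 0.0, -0.063], [0.005, -0.154, -0.1, 0.0, 0.0, -0.063], [0.005, -0.154, -0.107, 0.0, 0.0, -0.063], [0.005, -0.154, -0.115, 0.0, 0.0, -0.063], [0.005, -0.154, -0.122, 0.0, 0.0, -0.063], [0.005, -0.154, -0.124, 0.0, 0.0, -0.063], [0.005, -0.154, -0.127, 0.0, 0.0, -0.063], [0.005, -0.154, -0.129, 0.0, 0.0, -0.063], [0.005, -0.154, -0.129, 0.0, 0.0, -0.063], [0.005, -0.154, -0.13, 0.0, 0.0, -0.063]]])

```text
t: 26.65
position: [0.4731, -0.2743, 0.0599]
tool_rot: [-0.035, 0.966, 0.191, 0.171]
wrist_force: [-0.3, 0.8, -2.0]
opening: 0.0145
gripper_force: 60.0
```

Request:
arm_command(moves=[[[0, 0, -0.001, 0, 0, 0], [0, 0, -0.001, 0, 0, 0], [0, 0, -0.001, 0, 0, 0], [0, 0, -0.001, 0, 0, 0], [0, 0, -0.001, 0, 0, 0], [0, 0, -0.001, 0, 0, 0], [0, 0, -0.001, 0, 0, 0], [-0.007, -0.003, 0.02, 0, 0, 0], [-0.016, -0.006, 0.05, 0, 0, 0], [-0.03, -0.012, 0.09, 0, 0, 0], [-0.03, -0.012, 0.13, 0, 0, 0], [0.0, 0.06, 0.18, 0, 0, 0], [0.0, 0.12, 0.22, 0, 0, 0], [0.0, 0.18, 0.24, 0, 0, 0], [0.0, 0.22, 0.24, 0, 0, 0], [0.0, 0.22, 0.24, 0, 0, 0], [0.0, 0.22, 0.24, 0, 0, 0], [0.0, 0.22, 0.24, 0, 0, 0], [0.0, 0.22, 0.24, 0, 0, 0]]], claw=1)

```text
t: 28.55
position: [0.4729, -0.0545, 0.2994]
tool_rot: [-0.035, 0.966, 0.191, 0.17]
wrist_force: [0.6, -1.1, -1.0]
opening: 0.0882
gripper_force: 0.0
```

```bash
python3 look.py m9 .3 .78 -.42 .45 .00145; python3 - <<'E'
from h import *; from plan import *
P=np.load("m9.npz")["P"]
Q=rot(YAW0,0).inv().apply(P-SO0)
fl=Q[(abs(Q[:,0])<.028)&(abs(Q[:,1])<.028)&(abs(Q[:,2])<.015)]
print("scoop floor",np.linalg.lstsq(np.c_[fl[:,:2],np.ones(len(fl))],fl[:,2],rcond=None)[0],len(fl))
p,d=snapshot("scene"); S,C=cloud("scene",p,d)
for nm,W in (("w",P),("s",S)):
    L=W[(abs(W[:,0]-.37)<.06)&(abs(W[:,1]-.28)<.12)&(W[:,2]<.02)&(W[:,2]>.004)]
    if len(L)>50: print(nm,"lid",len(L),np.linalg.lstsq(np.c_[L[:,:2]-[.37,.28],np.ones(len(L))],L[:,2],rcond=None)[0])
    B=W[(np.hypot(W[:,0]-.55,W[:,1]-.294)<.1)&(W[:,2]>.024)&(W[:,2]<.06)]
    t=rot(31,0).inv().apply(B-[.55,.294,0]); t=t[(abs(t[:,0])<.058)&(abs(t[:,1])<.052)]; print(nm,"balls tops",len(t),t[:,2].max() if len(t) else 0)
    if len(t)>20:
        m=np.zeros((140,140),np.uint8); m[(t[:,0]*1000+70).astype(int),(t[:,1]*1000+70).astype(int)]=255
        m=cv2.morphologyEx(m,cv2.MORPH_CLOSE,np.ones((4,4))); n,_,st,ce=cv2.connectedComponentsWithStats(m); print([(int(a[4]),(c[::-1]-70).round()) for a,c in zip(st[1:],ce[1:]) if a[4]>15])
E
```

```text
28.55 [ 0.4729 -0.0545  0.2994] [-0.0355  0.9661  0.1908  0.1703] [-0.51  0.01  1.74  0.3   1.19  0.59]
scoop floor [-0.00291295  0.00168254  0.00075808] 1164
w lid 5738 [-0.00175433  0.00077596  0.00912436]
w balls tops 573 0.03212234719947402
[(18, array([-55., -49.])), (427, array([-26.,  24.])), (434, array([ 0., -9.])), (364, array([16., 27.])), (380, array([ 26., -25.]))]
s lid 2729 [ 0.00154379 -0.00095467  0.01097854]
s balls tops 277 0.035374758326893886
[(218, array([-26.,  31.])), (158, array([ 3., -2.])), (33, array([ -2., -12.])), (239, array([17., 34.])), (196, array([ 29., -17.]))]
```

Four balls are in the tin, the scoop and lid both lie flat and released, and the arm is clear, so I'm handing in.

```bash
python3 -c "from rig import *; print(hand_in())"
```

```text
the job is handed in; nothing more can be done
None
```

I handed the job in at about 29 s of robot time, without a verdict shown: the last measurements had the lid flat, knob up, on the table, all four ball knobs in the tin, and the scoop back flat where it started, released.

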